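Hand the weighed valve ball across the issue counter in its dish

ROBOT

A 7-joint arm with a two-finger parallel gripper is mounted at the origin on the work surface. World frame = base frame: x ahead of the robot, y to its left, z up, the work surface at z = 0. Lengths are in m, angles in rad, forces in N, time in s.
With the tool pointing down it reaches from about 0.4 to 0.85 m from the base axis. Payload 10.4 kg.
Tool frame: the origin (TCP) lies on the centre line of the jaws, within the pads' length; the fingertips stand 22 mm ahead of it and the grasp point (between the pads) lies 3 mm ahead of it; z points along the fingers, y is the direction in which the jaws open and shut (so a half turn about z gives the same grasp; the last joint's range is limited). The gripper opens to 85 mm and grips with 20 to 120 N. Pads are 22 mm wide; open, the fingers measure 114 mm over their backs; the gripper's body (76 mm by 85 mm) begins 54 mm behind the grasp point. The pads swing forward as they close: fully open they stand 13 mm farther back than shut.
Start: joints at [-0.023, 0.332, -0.065, 1.46, 0.022, 1.35, -0.088], TCP at [0.625, 0, 0.253] pointing down, gripper open.
Joint ranges: [-2.6, 2.6], [-0.5, 2.12], [-1.47, 1.34], [0.16, 2.42], [-1.27, 4.41], [0.06, 2.06], [-2.6, 2.6]. Speed limits (rad/s): [2.22, 2.22, 2.79, 2.79, 3.14, 3.14, 3.14].

INTERFACE

Orientations are given as a unit quaternion [x, y, z, w].
In Python, from workcell import manip gives the robot as it stands. The module is installed in compiled form; this text tells all that it offers.
- The arm moves only by the shell command python3 -m crank 'ROWS' [FORCE]. ROWS is JSON, a list of rows, each a list of 3 entries, a list of its own where there are three numbers: the opening, from -1 (shut) to 1 (fully open), then the shift along the tool's x, y, z normalised to -1 to 1, where 1 is 80 mm, then the turn, a rotation vector about the tool's x, y, z normalised to -1 to 1, where 1 is pi/4 rad. In form: [[jaw, [tx, ty, tz], [ax, ay, az]], ...]. A call has exactly 5 rows; each row shifts and turns the commanded pose from where the row before left it, along the tool's axes as they then stand; what a row does not reach is not made up. A row lasts 1/10 s, in which the tool goes at most 50 mm and 8.59 degrees, less where a joint would pass 70% of its speed; a pose out of reach is approached as far as the arm can. A call with a number of a shift or a turn outside -1 to 1 is refused whole. A call with a gripper value outside its range is refused whole. The fingers move at their own pace and stop on an object; FORCE is the grip in N (left out, the last holds). Time passes only in rows, so rows that do not move let the fingers close, or fill a call up. It gives the time, the measured TCP pose, the force and the opening at its end, in the units of the state.
- manip.get_obs(): the state, without advancing time (a new reading comes with each control period).
- manip.camera(name): name is "scene" or "side" or "wrist"; returns the picture (384x512x3 uint8, blue, green, red); there is no depth.
- manip.camera_info(name): a dict with "K" (3x3 intrinsics, pixels), "camera_from_world" (4x4, takes a point from world to camera coordinates); the wrist camera has in their place "mount" (4x4, takes a point from camera to tool coordinates, whose origin is the TCP and whose axes are the flange's). Camera axes: x right, y down, z forward; pixel columns grow to the right and rows downward; lengths in m; the calibration is good to about 2 mm. The wrist camera is an equidistant fisheye: a pixel r from the principal point sees the ray r / f radians off the axis. A picture is of the moment at which its call begins: read the wrist's pose just before it. camera_info takes no time and is no camera call.
- manip.hand_in(): hands the job in, once; it reports no verdict.
The state is a dict: "clock": time; "joint_pos": joint angles; "joint_velocities": joint speeds; "tau": joint torques, N m; "position": TCP position; "ee_rot": TCP orientation; "ft_force": force on the tool from outside, world axes, zero at the start; "torque": the same for the moment, N m; "grip_width": opening from 0.0 (shut) to 1.0 (fully open).
Only numpy, scipy, OpenCV 4.12 (cv2) and the standard library are available. Lean on these libraries where they do the work, as an engineer would, in place of code of your own. Each camera call takes 0.05 s, during which the arm holds its last target.

TASK

The brass valve ball has been weighed and must now go to the customer: take the two-handled steel dish by one handle, lift it level off the scale, swing it round a quarter turn and hold it out level over the middle of the black counter mat, its underside about 10 cm above the counter, with the free handle pointing straight across to the customer's side (away from you) so that they can take it. The ball lies loose in the dish: do not touch it, and move so smoothly that it stays around the middle and never rolls out to the wall of the dish. Leave the parts bin, the roll of tape and the tin as they are, and finish with the dish still in your grip, level and at rest, the ball lying quiet in the middle.

Things in the scene. Friction and masses are not known exactly. Their poses are not given: they have to be found in the camera images.
- dish: Shiny round steel dish, 165 mm across the rim, 35 mm deep, about 0.18 kg (0.14 to 0.23), with two straight black handles opposite each other, 298 mm long over both. It stands loose on the scale on a flat foot 86 mm across. Origin: centre of the underside; z up, x along the line of the two handles, which are alike, so either may be held.
- grip_a (a point): Grip point of one handle: middle of the handle's section, 112 mm from the dish's middle along its +x, 34 mm above its underside. The handle is a black bar 66 mm long (from 83 to 149 mm from the middle), 14 mm wide and 18 mm high (25 to 43 mm above the dish's underside), flat on both sides; take it across the 14 mm.
- grip_b (a point): The same point on the other, identical handle, at -x of the dish. Held by one handle the dish hangs off-centre (about 0.33 N m at the grip): squeeze with 60 N or more; it may droop a few degrees, which tilting the hand corrects.
- dish_middle (a point): Middle of the dish's inner floor, 8 mm above its underside. Inside, the dish is curved like a ball of 200 mm radius out to 66 mm from the middle; then comes a steep wall up to the rim.
- ball_center (a point): Centre of the loose brass ball, 30 mm in diameter, 0.12 kg, hard and easily rolling, lying near the middle of the dish. It rolls about one swing a second and settles by itself in a few seconds; a tilt of the dish of 1 degree moves its resting place by about 3.5 mm.
- scale: Grey counter scale, fixed to the counter. Origin: on the counter under the middle of its square steel weighing plate (200 mm, top face 66 mm above the counter); its x axis points away from the console with display and keys, which lies 100 to 190 mm from the origin at -x (230 mm wide, up to 75 mm high).
- mat: Black ribbed rubber counter mat, 200 mm (x) by 260 mm (y), 4 mm thick, fixed flat on the counter. Origin: centre of its underside, on the counter; x points across the counter to the customer's side. The scale is on one side of the robot (left or right) and the mat on the other.
- bin: Bystander: blue open-fronted parts bin with brass fittings, 160 x 100 mm, 75 mm high, loose. Origin: centre of the underside, front at -x.
- tape: Bystander: roll of brown packing tape lying flat, 100 mm across, 48 mm high, loose. Origin: centre of the underside.
- tin: Bystander: closed round tin with green label, 72 mm across, 75 mm high, loose. Origin: centre of the underside.

How it is judged:
By the outcome, as a careful person would: the job done as asked, in the order asked, and still so for the second after the job is handed in, while the arm keeps its last pose, push and grip.
It also fails if it takes over 51 s, if anything falls off the work surface, if the arm or the gripper's body presses on something with over 40 N, if the wrist force passes 120 N, or if a joint passes its speed limit or range.

## Working session

There is one attempt and no reset: what is moved stays moved. The work goes in short steps, Python scripts to look and compute and a shell command to move; the robot and the scene stay as the last step left them, time stands still between calls to the robot, and variables do not carry over. Pictures are saved under pics/ and viewed, and the job is handed in when it is done.

```bash
mkdir -p pics; ls; python3 - <<'E'
from workcell import manip
import cv2,numpy as np
o=manip.get_obs()
for k,v in o.items(): print(k,np.round(v,4))
for n in("scene","side","wrist"):
    cv2.imwrite(f"pics/{n}0.png",manip.camera(n)); i=manip.camera_info(n); print(n,{k:np.round(v,4).tolist() if not isinstance(v,str) else v for k,v in i.items()})
E
```

```text
pics
clock 0.0
joint_pos [-0.0226  0.3328 -0.0647  1.4609  0.0216  1.3499 -0.0885]
joint_velocities [ 0.0015 -0.0008 -0.0007 -0.0009  0.0008 -0.0005 -0.0021]
tau [ 5.0000e-04 -6.2545e+01  4.9700e-02 -3.9161e+01  1.6400e-02  9.8000e-03
 -0.0000e+00]
position [ 0.6247 -0.      0.2525]
ee_rot [ 7.071e-01  7.071e-01 -5.000e-04 -5.000e-04]
ft_force [ 0.2618 -0.1191 -0.5761]
torque [-0.0399  0.0025  0.0173]
grip_width 1.002
scene {'K': [[479.5494, 0.0, 250.7466], [0.0, 479.5494, 188.7936], [0.0, 0.0, 1.0]], 'camera_from_world': [[-0.8693, 0.4943, -0.0021, 0.4928], [0.3311, 0.5791, -0.745, -0.1135], [-0.3671, -0.6483, -0.6671, 1.7492], [0.0, 0.0, 0.0, 1.0]]}
side {'K': [[425.1191, 0.0, 256.2259], [0.0, 425.1191, 198.5865], [0.0, 0.0, 1.0]], 'camera_from_world': [[-0.9035, -0.4287, -0.0042, 0.5091], [-0.2151, 0.4619, -0.8605, 0.1954], [0.3708, -0.7765, -0.5095, 1.3904], [0.0, 0.0, 0.0, 1.0]]}
wrist {'K': [[297.3186, 0.0, 250.4942], [0.0, 297.3186, 188.7879], [0.0, 0.0, 1.0]], 'mount': [[0.0008, -0.9614, -0.2752, 0.071], [1.0, 0.0011, -0.0007, 0.0014], [0.0009, -0.2752, 0.9614, -0.1204], [0.0, 0.0, 0.0, 1.0]]}
```

View pics/scene0.png

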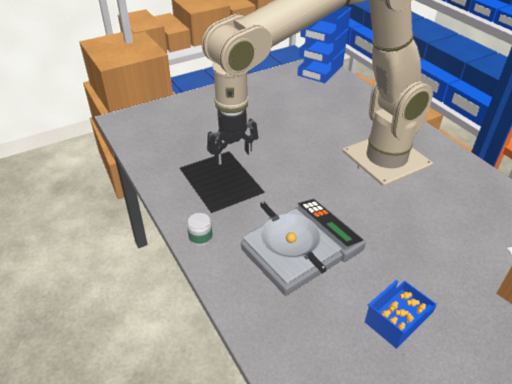

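View pics/side0.png

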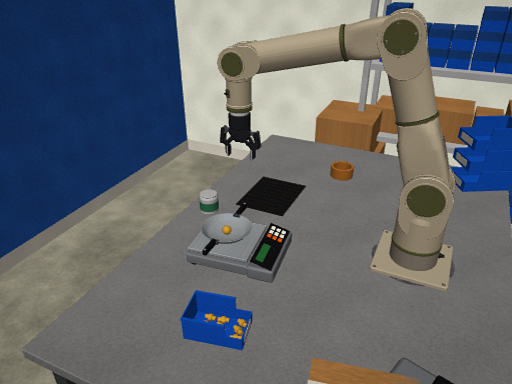

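View pics/wrist0.png

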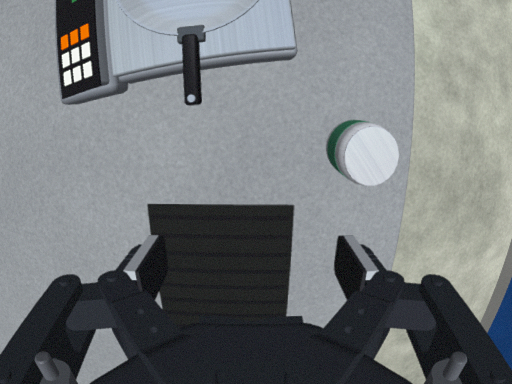

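The dish is on the scale to the left with its handles roughly along y: the near handle is at scene (270,212) and the far one at (316,262). The mat is to the right at scene (222,180), the tin at (200,228), the bin at (400,312), and the tape is by the side view at (342,171). Next I'll measure the points.

```bash
cat > h.py <<'E'
from workcell import manip
import cv2,numpy as np
from scipy.spatial.transform import Rotation as R
def ray(n,px,obs=None):
    i=manip.camera_info(n);K=np.array(i["K"])
    if n=="wrist":
        d=np.array([(px[0]-K[0,2])/K[0,0],(px[1]-K[1,2])/K[1,1]]);t=np.linalg.norm(d)
        v=np.array([*(d/t*np.sin(t)),np.cos(t)]);M=np.array(i["mount"])
        Rw=R.from_quat(obs["ee_rot"]).as_matrix()
        return Rw@M[:3,3]+np.array(obs["position"]), Rw@M[:3,:3]@v
    T=np.array(i["camera_from_world"]);v=np.linalg.inv(K)@[px[0],px[1],1]
    return -T[:3,:3].T@T[:3,3], T[:3,:3].T@v
def onz(n,px,z,obs=None):
    c,d=ray(n,px,obs);return c+d*(z-c[2])/d[2]
def tri(rs):
    A=0;b=0
    for c,d in rs:
        d=d/np.linalg.norm(d);P=np.eye(3)-np.outer(d,d);A=A+P;b=b+P@c
    return np.linalg.solve(A,b)
E
python3 - <<'E'
import cv2
a=cv2.imread('pics/scene0.png')[180:300,225:385];cv2.imwrite('pics/c1.png',cv2.resize(a,None,fx=5,fy=5,interpolation=cv2.INTER_CUBIC))
a=cv2.imread('pics/side0.png')[190:280,180:300];cv2.imwrite('pics/c2.png',cv2.resize(a,None,fx=6,fy=6,interpolation=cv2.INTER_CUBIC))
E
```

```text
(no output)
```

View pics/c1.png

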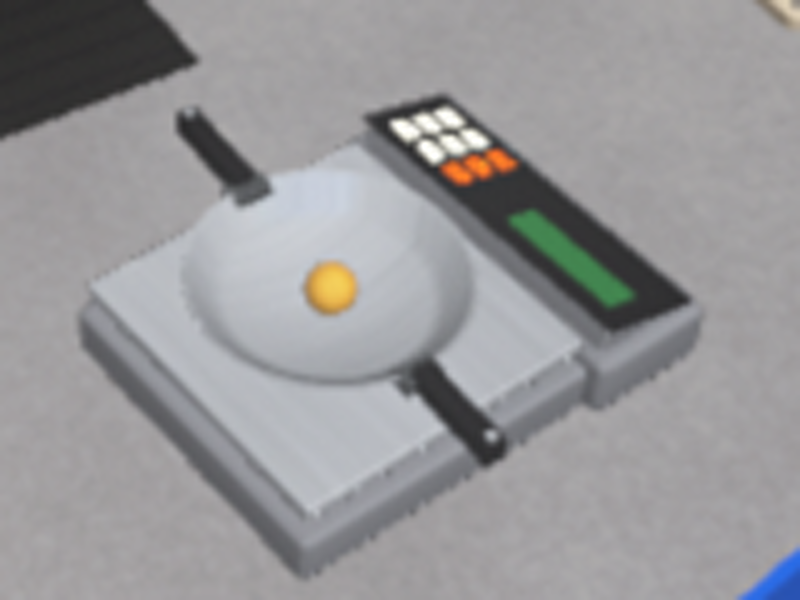

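View pics/c2.png

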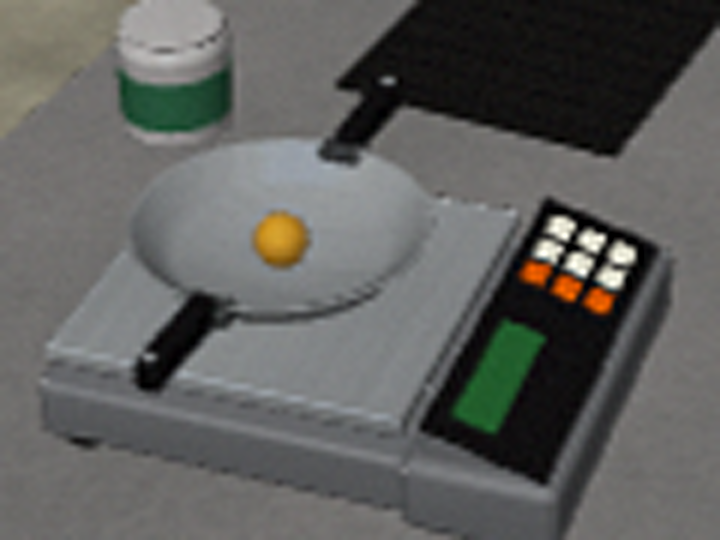

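The crops show the handle end dots: scene (263,203) and (323.2,267.4), side (244.7,203.3) and (205,250.8). The ball is at scene (291.2,237.4) and side (226.7,230).

```bash
python3 - <<'E'
from h import *
o=manip.get_obs()
for n,s,d in(("near",(263,203),(244.7,203.3)),("far",(323.2,267.4),(205,250.8)),("ball",(291.2,237.4),(226.7,230))):
    print(n,tri([ray("scene",s),ray("side",d)]).round(4))
w=cv2.imread('pics/wrist0.png')
print("wrist near dot",onz("wrist",(191,99),.109,o).round(4))
# handle axis in wrist: dark pixels
for v in range(50,98,12):
    xs=np.where(w[v,170:215].max(1)<60)[0]+170; print(v,xs.min(),xs.max(),onz("wrist",((xs.min()+xs.max())/2,v),.109,o).round(4), (onz("wrist",(xs.max(),v),.109,o)-onz("wrist",(xs.min(),v),.109,o)).round(4))
# mat
for n in("scene","side"):
    m=cv2.imread(f'pics/{n}0.png'); k=(m.max(2)<48).astype(np.uint8)
    k=cv2.morphologyEx(k,cv2.MORPH_CLOSE,np.ones((3,3)))
    cs,_=cv2.findContours(k,0,2)
    for c in cs:
        x,y,ww,h=cv2.boundingRect(c)
        if cv2.contourArea(c)>400 and 150<y<230:
            a=cv2.approxPolyDP(c,4,True)[:,0]; print(n,a.tolist(),[onz(n,p,.004)[:2].round(3).tolist() for p in a])
print("matw",[onz("wrist",p,.004,o)[:2].round(4).tolist() for p in((149,205),(293,206),(288,318),(162,318))])
E
```

```text
near [0.5702 0.0795 0.1074]
far [0.5579 0.3638 0.104 ]
ball [0.5632 0.2227 0.0878]
wrist near dot [0.573  0.0781 0.109 ]
50 183 198 [0.5727 0.1228 0.109 ] [ 0.0136 -0.0009  0.    ]
62 183 199 [0.5732 0.1117 0.109 ] [ 0.0145 -0.0008  0.    ]
74 184 199 [0.5736 0.1007 0.109 ] [ 0.0136 -0.0007  0.    ]
86 184 199 [0.5736 0.0898 0.109 ] [ 0.0136 -0.0006  0.    ]
scene [[252, 180], [229, 153], [222, 155], [221, 165], [215, 156], [182, 168], [196, 167], [185, 174], [195, 173], [189, 179], [201, 177], [192, 183], [202, 181], [200, 186], [207, 187], [200, 194], [213, 191], [202, 198], [231, 195], [251, 186], [235, 192], [232, 188]] [[0.488, -0.13], [0.486, -0.304], [0.514, -0.306], [0.543, -0.256], [0.539, -0.314], [0.671, -0.31], [0.626, -0.29], [0.675, -0.274], [0.643, -0.262], [0.674, -0.243], [0.634, -0.232], [0.674, -0.218], [0.64, -0.211], [0.657, -0.191], [0.638, -0.174], [0.674, -0.154], [0.63, -0.146], [0.676, -0.133], [0.586, -0.098], [0.506, -0.105], [0.568, -0.105], [0.567, -0.128]]
side [[271, 223], [250, 260], [270, 270], [288, 233]] [[0.498, 0.011], [0.474, 0.237], [0.395, 0.255], [0.418, 0.044]]
side [[305, 186], [263, 177], [236, 204], [240, 207], [234, 215], [246, 207], [282, 215]] [[0.48, -0.308], [0.676, -0.307], [0.678, -0.054], [0.653, -0.04], [0.647, 0.021], [0.632, -0.05], [0.482, -0.056]]
matw [[0.4867, -0.058], [0.6819, -0.0584], [0.6859, -0.2498], [0.4794, -0.2573]]
```

```bash
python3 -m crank '[[1,[0.275,-0.135,0.125],[0,0,-0.01]],[1,[0.275,-0.135,0.125],[0,0,-0.01]],[1,[0.275,-0.135,0.125],[0,0,-0.01]],[1,[0.275,-0.135,0.125],[0,0,-0.01]],[1,[0.275,-0.135,0.125],[0,0,-0.01]]]'
python3 -m crank '[[1,[0,0,0],[0,0,0]],[1,[0,0,0],[0,0,0]],[1,[0,0,0],[0,0,0]],[1,[0,0,0],[0,0,0]],[1,[0,0,0],[0,0,0]]]'
python3 - <<'E'
from h import *
o=manip.get_obs();print(o['position'],o['ee_rot'],o['ft_force'])
cv2.imwrite('pics/w1.png',manip.camera('wrist'))
E
```

```text
clock: 0.65
position: [0.5686, 0.1099, 0.2027]
ee_rot: [0.693, 0.721, -0.0, -0.0]
ft_force: [0.4, 0.2, 0.5]
grip_width: 1.0
clock: 1.15
position: [0.5697, 0.1084, 0.2035]
ee_rot: [0.694, 0.72, 0.0, 0.0]
ft_force: [-0.6, -0.3, -0.4]
grip_width: 0.997
[0.56969695 0.10837366 0.20352742] [6.93552457e-01 7.20406091e-01 1.30307974e-04 1.92759577e-04] [-0.57632594 -0.33425071 -0.41835838]
```

View pics/w1.png

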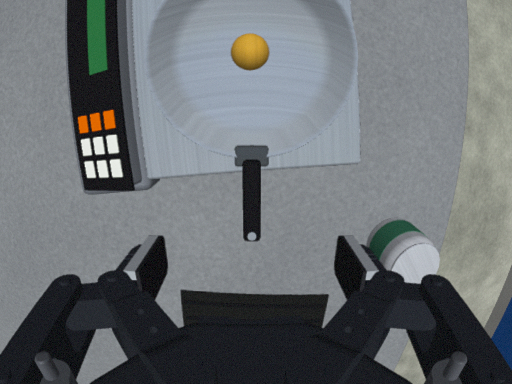

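The handle runs from (252,163) to (251,240), centred between the fingers and almost vertical in the image.

```bash
python3 - <<'E'
from h import *
o=manip.get_obs();w=cv2.imread('pics/w1.png')
Rw=R.from_quat(o['ee_rot']).as_matrix()
for v in (172,185,198,211,224,240):
    xs=np.where(w[v,235:270].max(1)<70)[0]+235
    if len(xs):
        p=onz("wrist",((xs.min()+xs.max())/2,v),.109,o); print(v,xs.min(),xs.max(),p.round(4),"tool",(Rw.T@(p-o['position'])).round(4))
for px in ((251.5,237),):
    p=onz("wrist",px,.109,o);print("dot",p.round(4),(Rw.T@(p-o['position'])).round(4))
# ball
m=cv2.inRange(cv2.cvtColor(w,cv2.COLOR_BGR2HSV),(12,120,90),(30,255,255));m[90:]=0
M=cv2.moments(m);c=(M['m10']/M['m00'],M['m01']/M['m00']);print(c,onz("wrist",c,.089,o).round(4))
E
```

```text
172 243 260 [0.5708 0.1309 0.109 ] tool [0.0223 0.002  0.0945]
185 243 260 [0.5712 0.121  0.109 ] tool [0.0124 0.002  0.0945]
198 243 260 [0.5716 0.1108 0.109 ] tool [0.0021 0.002  0.0945]
211 243 260 [0.572  0.1003 0.109 ] tool [-0.0084  0.0021  0.0945]
224 243 260 [0.5725 0.0894 0.109 ] tool [-0.0192  0.0021  0.0945]
240 246 257 [0.573  0.0755 0.109 ] tool [-0.0332  0.0021  0.0945]
dot [0.5729 0.0782 0.109 ] [-0.0305  0.0021  0.0945]
(249.59922555663118, 51.1026137463698) [0.5657 0.2232 0.089 ]
```

```bash
python3 -m crank '[[1,[0.005,0.003,0.3],[0,0,0]],[1,[0.005,0.003,0.3],[0,0,0]],[1,[0.005,0.003,0.3],[0,0,0]],[1,[0.005,0.003,0.2],[0,0,0]],[1,[0.005,0.003,0.1],[0,0,0]]]'
python3 -m crank '[[1,[0,0,0.03],[0,0,0]],[1,[0,0,0],[0,0,0]],[0.2,[0,0,0],[0,0,0]],[0.2,[0,0,0],[0,0,0]],[0.2,[0,0,0],[0,0,0]]]' 100
python3 - <<'E'
from h import *
o=manip.get_obs();print(o['position'],o['ee_rot'],o['ft_force'],o['grip_width'])
cv2.imwrite('pics/w2.png',manip.camera('wrist'))
cv2.imwrite('pics/s2.png',cv2.resize(manip.camera('scene')[150:300,205:365],None,fx=4,fy=4))
E
```

```text
clock: 1.7
position: [0.5698, 0.1108, 0.1058]
ee_rot: [0.693, 0.721, -0.001, -0.001]
ft_force: [-0.3, -0.3, -0.4]
grip_width: 1.001
clock: 2.2
position: [0.5707, 0.1112, 0.1055]
ee_rot: [0.693, 0.721, 0.0, 0.0]
ft_force: [0.1, -0.0, 0.4]
grip_width: 0.602
[0.57074188 0.11122548 0.10552787] [6.93106477e-01 7.20835039e-01 4.17775062e-04 2.88650996e-04] [ 0.12100245 -0.00042285  0.42181412] 0.6023679003600535
```

View pics/w2.png

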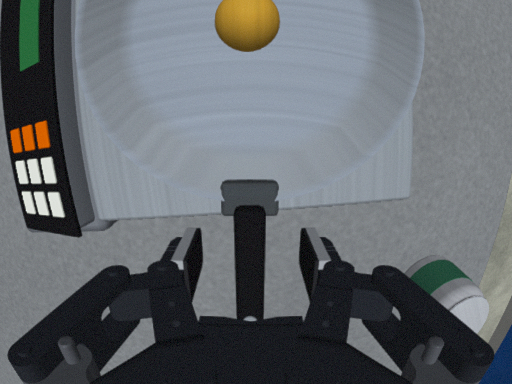

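View pics/s2.png

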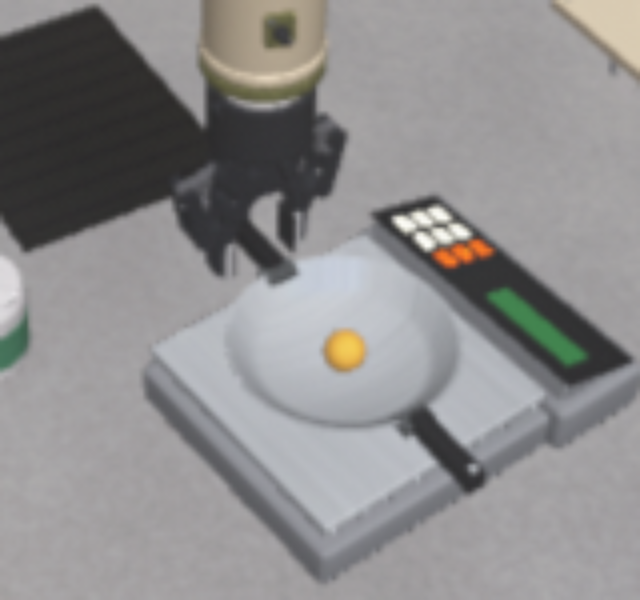

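The handle at (250,260) is centred between the pads, and the ball is quiet in the middle. Closing gently now.

```bash
python3 -m crank '[[0,[0,0,0.015],[0,0,0]],[-0.2,[0,0,0],[0,0,0]],[-0.35,[0,0,0],[0,0,0]],[-0.45,[0,0,0],[0,0,0]],[-0.55,[0,0,0],[0,0,0]]]' 100
python3 -m crank '[[-0.6,[0,0,0],[0,0,0]],[-0.65,[0,0,0],[0,0,0]],[-0.7,[0,0,0],[0,0,0]],[-0.75,[0,0,0],[0,0,0]],[-0.8,[0,0,0],[0,0,0]]]' 100
python3 -m crank '[[-0.9,[0,0,0],[0,0,0]],[-1,[0,0,0],[0,0,0]],[-1,[0,0,0],[0,0,0]],[-1,[0,0,0],[0,0,0]],[-1,[0,0,0],[0,0,0]]]' 100
python3 - <<'E'
from h import *
o=manip.get_obs();print(o['position'],o['ee_rot'],o['ft_force'],o['torque'],o['grip_width'])
cv2.imwrite('pics/w3.png',manip.camera('wrist'))
E
```

```text
clock: 2.8
position: [0.5704, 0.1112, 0.1037]
ee_rot: [0.693, 0.721, 0.0, 0.0]
ft_force: [0.1, -0.1, 0.3]
grip_width: 0.223
clock: 3.3
position: [0.5704, 0.1111, 0.1039]
ee_rot: [0.693, 0.721, 0.0, 0.0]
ft_force: [-0.7, -0.8, 3.8]
grip_width: 0.146
clock: 3.8
position: [0.5705, 0.1111, 0.1038]
ee_rot: [0.693, 0.721, 0.0, 0.0]
ft_force: [-1.2, -1.4, 3.9]
grip_width: 0.142
[0.57045203 0.11109543 0.10379317] [6.93138393e-01 7.20804526e-01 2.13807872e-05 5.01936979e-05] [-1.22050163 -1.40280864  3.88283893] [-0.15249696  0.32654881  0.12546422] 0.14161182913908738
```

View pics/w3.png

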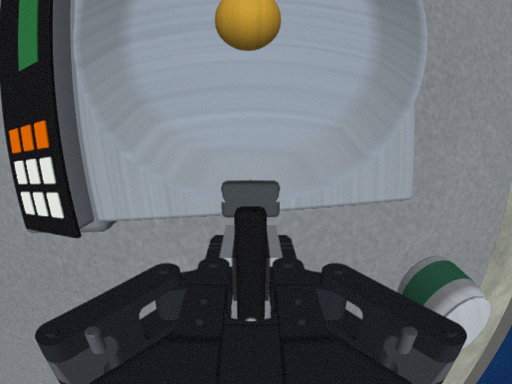

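```bash
python3 -m crank '[[-1,[0,0,-0.005],[0,0,0]],[-1,[0,0,-0.01],[0,0,0]],[-1,[0,0,-0.01],[0,0,0]],[-1,[0,0,-0.01],[0,0,0]],[-1,[0,0,-0.01],[0,0,0]]]'
python3 -m crank '[[-1,[0,0,-0.01],[0,0,0]],[-1,[0,0,-0.01],[0,0,0]],[-1,[0,0,-0.01],[0,0,0]],[-1,[0,0,-0.01],[0,0,0]],[-1,[0,0,-0.005],[0,0,0]]]'
cat > look.py <<'E'
import sys
from h import *
t=sys.argv[1]
o=manip.get_obs();print(o['clock'],np.round(o['position'],4),np.round(o['ee_rot'],4),np.round(o['ft_force'],2),np.round(o['torque'],2))
Rw=R.from_quat(o['ee_rot']).as_matrix();print("toolz",Rw[:,2].round(4),"toolx",Rw[:,0].round(4))
w=manip.camera('wrist');cv2.imwrite(f'pics/w{t}.png',w)
s=manip.camera('scene');cv2.imwrite(f'pics/s{t}.png',s)
d=manip.camera('side');cv2.imwrite(f'pics/d{t}.png',d)
cv2.imwrite(f'pics/m{t}.png',np.hstack([cv2.resize(w[:240],(400,188)),cv2.resize(d[130:290,140:340],(235,188))]))
E
python3 look.py 4
```

```text
clock: 4.35
position: [0.5702, 0.1111, 0.107]
ee_rot: [0.693, 0.721, -0.0, -0.0]
ft_force: [0.0, -0.2, -3.5]
grip_width: 0.142
clock: 4.85
position: [0.5705, 0.1112, 0.1111]
ee_rot: [0.693, 0.721, 0.0, 0.0]
ft_force: [0.4, 0.0, -2.6]
grip_width: 0.144
4.85 [0.5705 0.1112 0.1111] [6.931e-01 7.209e-01 1.000e-04 1.000e-04] [ 0.39  0.01 -2.55] [-0.34  0.06 -0.  ]
toolz [ 2.e-04  0.e+00 -1.e+00] toolx [-0.0393  0.9992  0.    ]
```

View pics/w4.png

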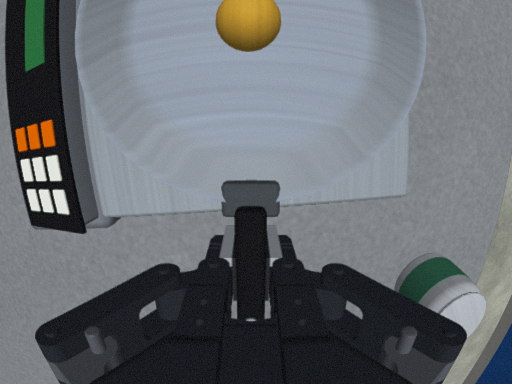

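View pics/m4.png

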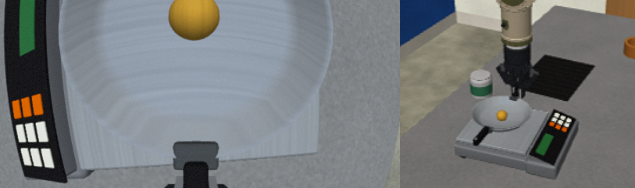

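Already almost fully lifted: the force is −2.6 N, the moment 0.34 N m, and the ball is at wrist (248,20), unchanged, so there is no visible droop. I'll continue the lift.

```bash
python3 -m crank '[[-1,[0,0,-0.01],[0,0,0]],[-1,[0,0,-0.015],[0,0,0]],[-1,[0,0,-0.02],[0,0,0]],[-1,[0,0,-0.03],[0,0,0]],[-1,[0,0,-0.04],[0,0,0]]]'
python3 -m crank '[[-1,[0,0,-0.04],[0,0,0]],[-1,[0,0,-0.04],[0,0,0]],[-1,[0,0,-0.04],[0,0,0]],[-1,[0,0,-0.04],[0,0,0]],[-1,[0,0,-0.04],[0,0,0]]]'
python3 -m crank '[[-1,[0,0,-0.04],[0,0,0]],[-1,[0,0,-0.04],[0,0,0]],[-1,[0,0,-0.04],[0,0,0]],[-1,[0,0,-0.035],[0,0,0]],[-1,[0,0,-0.03],[0,0,0]]]'
python3 -m crank '[[-1,[0,0,-0.025],[0,0,0]],[-1,[0,0,-0.02],[0,0,0]],[-1,[0,0,-0.015],[0,0,0]],[-1,[0,0,-0.01],[0,0,0]],[-1,[0,0,-0.005],[0,0,0]]]'
python3 -m crank '[[-1,[0,0,0],[0,0,0]],[-1,[0,0,0],[0,0,0]],[-1,[0,0,0],[0,0,0]],[-1,[0,0,0],[0,0,0]],[-1,[0,0,0],[0,0,0]]]'
python3 look.py 5; python3 - <<'E'
import cv2
a=cv2.imread('pics/s5.png')[150:290,215:355];b=cv2.imread('pics/d5.png')[150:270,170:290]
cv2.imwrite('pics/z5a.png',cv2.resize(a,None,fx=4,fy=4,interpolation=2));cv2.imwrite('pics/z5b.png',cv2.resize(b,None,fx=5,fy=5,interpolation=2))
E
```

```text
clock: 5.5
position: [0.5704, 0.1112, 0.1203]
ee_rot: [0.693, 0.721, -0.0, -0.0]
ft_force: [-0.1, -0.2, -2.3]
grip_width: 0.144
clock: 6.0
position: [0.5704, 0.1112, 0.1364]
ee_rot: [0.693, 0.721, 0.0, 0.0]
ft_force: [-0.0, -0.3, -3.0]
grip_width: 0.144
clock: 6.5
position: [0.5705, 0.1112, 0.1512]
ee_rot: [0.693, 0.721, 0.0, 0.0]
ft_force: [0.2, -0.5, -1.2]
grip_width: 0.147
clock: 7.0
position: [0.5704, 0.1112, 0.157]
ee_rot: [0.693, 0.721, 0.0, 0.0]
ft_force: [-0.4, 0.5, -3.3]
grip_width: 0.144
clock: 7.5
position: [0.5704, 0.1112, 0.1569]
ee_rot: [0.693, 0.721, -0.0, 0.0]
ft_force: [1.3, 0.4, -3.7]
grip_width: 0.146
7.5 [0.5704 0.1112 0.1569] [ 0.6931  0.7208 -0.      0.    ] [ 1.28  0.43 -3.7 ] [-0.28  0.02  0.02]
toolz [-0. -0. -1.] toolx [-0.0392  0.9992 -0.    ]
```

View pics/w5.png

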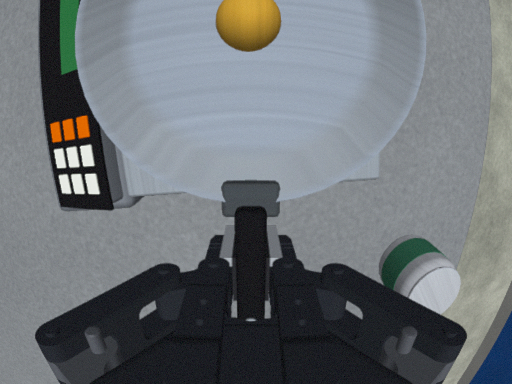

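View pics/z5a.png

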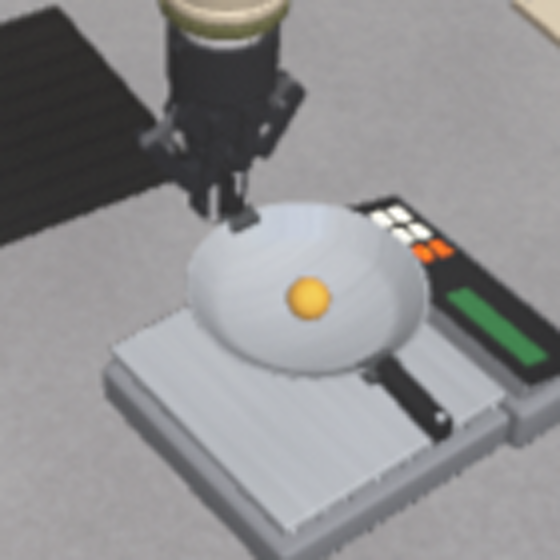

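View pics/z5b.png

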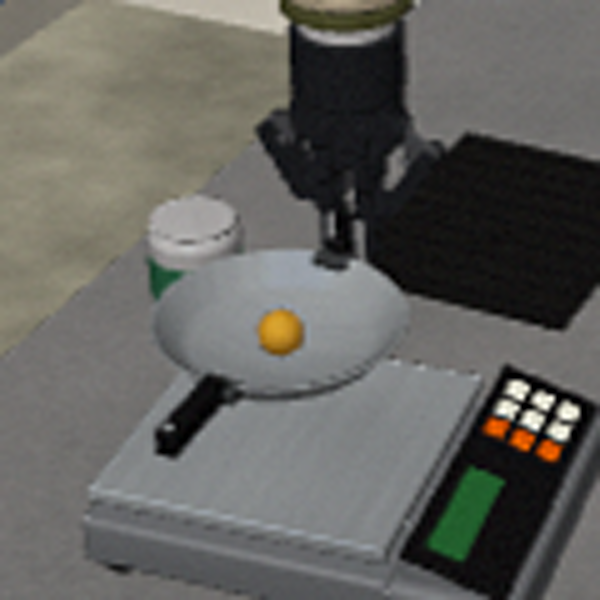

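The dish is clear of the plate (underside about 0.119 m), with the ball at (248,19) as before. Now I'll work out the transit: the dish centre goes on a smooth straight line while the hand turns about it.

```bash
python3 - <<'E'
from h import *
print("far dot",tri([ray("scene",(326.7,253)),ray("side",(204,236))]).round(4))
o=manip.get_obs();print(o['joint_pos'])
p=np.array(o['position']);Rw=R.from_quat(o['ee_rot']).as_matrix()
# idealise: tool straight down
yaw=np.arctan2(Rw[1,0],Rw[0,0]);L=.112
c0=p[:2]+L*np.array([np.cos(yaw),np.sin(yaw)]);c1=np.array([.581,-.182])
z0,z1=p[2],.138;N=50
print(c0,np.degrees(yaw))
y,q,z=yaw,p[:2].copy(),z0
for k in range(1,N+1):
    t=k/N;s=10*t**3-15*t**4+6*t**5
    yt=yaw*(1-s);c=c0+(c1-c0)*s;qt=c-L*np.array([np.cos(yt),np.sin(yt)]);zt=z0+(z1-z0)*s
    X=np.array([np.cos(y),np.sin(y)]);Y=np.array([np.sin(y),-np.cos(y)])
    d=qt-q;r=np.round([d@X/.08,d@Y/.08,(z-zt)/.08,(y-yt)/(np.pi/4)],3)
    q=q+.08*(r[0]*X+r[1]*Y);z-=.08*r[2];y-=r[3]*np.pi/4
    print(k,r.tolist())
print(q,z,y)
E
```

```text
far dot [0.5554 0.3658 0.1605]
[-0.15386622  0.31297746 -0.14005172  1.69492255  0.04740962  1.13696417
 -0.26784896]
[0.56601284 0.22310436] 92.25101049294959
1 [-0.0, -0.0, 0.0, 0.0]
2 [-0.003, -0.001, 0.0, 0.001]
3 [-0.007, -0.003, 0.0, 0.003]
4 [-0.013, -0.006, 0.001, 0.005]
5 [-0.02, -0.009, 0.001, 0.009]
6 [-0.029, -0.013, 0.001, 0.011]
7 [-0.039, -0.016, 0.002, 0.016]
8 [-0.05, -0.021, 0.003, 0.02]
9 [-0.06, -0.024, 0.002, 0.025]
10 [-0.071, -0.027, 0.004, 0.029]
11 [-0.083, -0.029, 0.004, 0.034]
12 [-0.094, -0.032, 0.004, 0.038]
13 [-0.105, -0.031, 0.005, 0.043]
14 [-0.115, -0.032, 0.006, 0.048]
15 [-0.125, -0.029, 0.006, 0.052]
16 [-0.133, -0.026, 0.006, 0.057]
17 [-0.14, -0.022, 0.007, 0.06]
18 [-0.146, -0.015, 0.007, 0.063]
19 [-0.15, -0.009, 0.008, 0.067]
20 [-0.153, -0.001, 0.008, 0.07]
21 [-0.153, 0.007, 0.008, 0.072]
22 [-0.151, 0.017, 0.009, 0.074]
23 [-0.149, 0.026, 0.009, 0.075]
24 [-0.144, 0.035, 0.008, 0.076]
25 [-0.137, 0.044, 0.009, 0.077]
26 [-0.13, 0.052, 0.009, 0.077]
27 [-0.12, 0.06, 0.009, 0.076]
28 [-0.11, 0.065, 0.009, 0.075]
29 [-0.099, 0.071, 0.008, 0.074]
30 [-0.087, 0.074, 0.008, 0.072]
31 [-0.077, 0.077, 0.008, 0.07]
32 [-0.065, 0.077, 0.008, 0.067]
33 [-0.055, 0.077, 0.007, 0.063]
34 [-0.045, 0.075, 0.007, 0.06]
35 [-0.035, 0.072, 0.007, 0.057]
36 [-0.028, 0.069, 0.006, 0.052]
37 [-0.021, 0.063, 0.005, 0.048]
38 [-0.015, 0.059, 0.005, 0.043]
39 [-0.01, 0.052, 0.005, 0.038]
40 [-0.006, 0.046, 0.004, 0.034]
41 [-0.004, 0.04, 0.003, 0.029]
42 [-0.002, 0.033, 0.003, 0.025]
43 [-0.0, 0.028, 0.002, 0.02]
44 [0.0, 0.022, 0.002, 0.016]
45 [0.0, 0.016, 0.001, 0.011]
46 [0.001, 0.011, 0.001, 0.009]
47 [0.0, 0.007, 0.001, 0.005]
48 [0.001, 0.004, 0.0, 0.003]
49 [-0.0, 0.002, 0.0, 0.001]
50 [-0.0, -0.0, 0.0, 0.0]
[ 0.46902213 -0.18201865] 0.13803237840010024 1.763642903888972e-05
```

```bash
python3 -m crank '[[-1,[-0.003,-0.001,0],[0,0,0.001]],[-1,[-0.007,-0.003,0],[0,0,0.003]],[-1,[-0.013,-0.006,0.001],[0,0,0.005]],[-1,[-0.02,-0.009,0.001],[0,0,0.009]],[-1,[-0.029,-0.013,0.001],[0,0,0.011]]]'
python3 -m crank '[[-1,[-0.039,-0.016,0.002],[0,0,0.016]],[-1,[-0.05,-0.021,0.003],[0,0,0.02]],[-1,[-0.06,-0.024,0.002],[0,0,0.025]],[-1,[-0.071,-0.027,0.004],[0,0,0.029]],[-1,[-0.083,-0.029,0.004],[0,0,0.034]]]'
python3 -m crank '[[-1,[-0.094,-0.032,0.004],[0,0,0.038]],[-1,[-0.105,-0.031,0.005],[0,0,0.043]],[-1,[-0.115,-0.032,0.006],[0,0,0.048]],[-1,[-0.125,-0.029,0.006],[0,0,0.052]],[-1,[-0.133,-0.026,0.006],[0,0,0.057]]]'
python3 -m crank '[[-1,[-0.14,-0.022,0.007],[0,0,0.06]],[-1,[-0.146,-0.015,0.007],[0,0,0.063]],[-1,[-0.15,-0.009,0.008],[0,0,0.067]],[-1,[-0.153,-0.001,0.008],[0,0,0.07]],[-1,[-0.153,0.007,0.008],[0,0,0.072]]]'
python3 -m crank '[[-1,[-0.151,0.017,0.009],[0,0,0.074]],[-1,[-0.149,0.026,0.009],[0,0,0.075]],[-1,[-0.144,0.035,0.008],[0,0,0.076]],[-1,[-0.137,0.044,0.009],[0,0,0.077]],[-1,[-0.13,0.052,0.009],[0,0,0.077]]]'
python3 -m crank '[[-1,[-0.12,0.06,0.009],[0,0,0.076]],[-1,[-0.11,0.065,0.009],[0,0,0.075]],[-1,[-0.099,0.071,0.008],[0,0,0.074]],[-1,[-0.087,0.074,0.008],[0,0,0.072]],[-1,[-0.077,0.077,0.008],[0,0,0.07]]]'
python3 -m crank '[[-1,[-0.065,0.077,0.008],[0,0,0.067]],[-1,[-0.055,0.077,0.007],[0,0,0.063]],[-1,[-0.045,0.075,0.007],[0,0,0.06]],[-1,[-0.035,0.072,0.007],[0,0,0.057]],[-1,[-0.028,0.069,0.006],[0,0,0.052]]]'
python3 -m crank '[[-1,[-0.021,0.063,0.005],[0,0,0.048]],[-1,[-0.015,0.059,0.005],[0,0,0.043]],[-1,[-0.01,0.052,0.005],[0,0,0.038]],[-1,[-0.006,0.046,0.004],[0,0,0.034]],[-1,[-0.004,0.04,0.003],[0,0,0.029]]]'
python3 -m crank '[[-1,[-0.002,0.033,0.003],[0,0,0.025]],[-1,[0,0.028,0.002],[0,0,0.02]],[-1,[0,0.022,0.002],[0,0,0.016]],[-1,[0,0.016,0.001],[0,0,0.011]],[-1,[0.001,0.011,0.001],[0,0,0.009]]]'
python3 -m crank '[[-1,[0,0.007,0.001],[0,0,0.005]],[-1,[0.001,0.004,0],[0,0,0.003]],[-1,[0,0.002,0],[0,0,0.001]],[-1,[0,0,0],[0,0,0]],[-1,[0,0,0],[0,0,0]]]'
python3 look.py 6
```

```text
clock: 8.15
position: [0.568, 0.1052, 0.1567]
ee_rot: [0.701, 0.713, 0.0, 0.0]
ft_force: [0.1, -0.4, -2.8]
grip_width: 0.143
clock: 8.65
position: [0.5579, 0.0808, 0.1555]
ee_rot: [0.736, 0.677, 0.0, 0.0]
ft_force: [-0.1, -0.9, -3.1]
grip_width: 0.145
clock: 9.15
position: [0.5389, 0.037, 0.1533]
ee_rot: [0.796, 0.605, 0.0, 0.0]
ft_force: [-1.0, -0.5, -3.6]
grip_width: 0.146
clock: 9.65
position: [0.5143, -0.0174, 0.1503]
ee_rot: [0.868, 0.496, 0.0, 0.0]
ft_force: [0.9, 0.3, -2.7]
grip_width: 0.145
clock: 10.15
position: [0.4911, -0.0715, 0.1467]
ee_rot: [0.932, 0.361, 0.0, -0.0]
ft_force: [0.5, 0.7, -3.1]
grip_width: 0.145
clock: 10.65
position: [0.4756, -0.1174, 0.1434]
ee_rot: [0.975, 0.224, 0.0, -0.0]
ft_force: [0.3, 0.2, -2.4]
grip_width: 0.145
clock: 11.15
position: [0.4692, -0.1515, 0.1406]
ee_rot: [0.994, 0.108, 0.0, -0.0]
ft_force: [0.1, 0.2, -2.7]
grip_width: 0.14
clock: 11.65
position: [0.4686, -0.1724, 0.1388]
ee_rot: [0.999, 0.034, 0.0, -0.0]
ft_force: [0.0, -1.3, -2.9]
grip_width: 0.145
clock: 12.15
position: [0.469, -0.181, 0.1381]
ee_rot: [1.0, 0.003, 0.0, -0.0]
ft_force: [0.1, -0.9, -2.7]
grip_width: 0.143
clock: 12.65
position: [0.469, -0.182, 0.138]
ee_rot: [1.0, 0.0, 0.0, -0.0]
ft_force: [-0.4, -0.3, -3.1]
grip_width: 0.138
12.65 [ 0.469 -0.182  0.138] [ 1.e+00  1.e-04  0.e+00 -0.e+00] [-0.37 -0.32 -3.15] [ 0.04  0.35 -0.02]
toolz [ 1.e-04  0.e+00 -1.e+00] toolx [1.e+00 1.e-04 1.e-04]
```

View pics/w6.png

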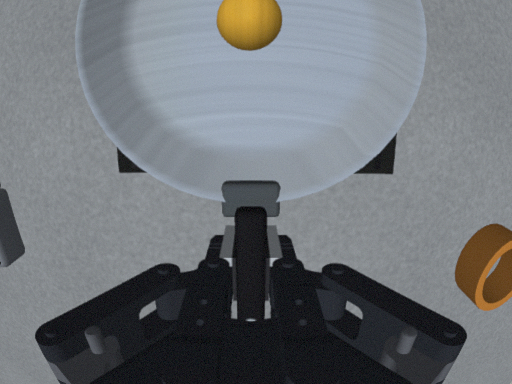

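View pics/s6.png

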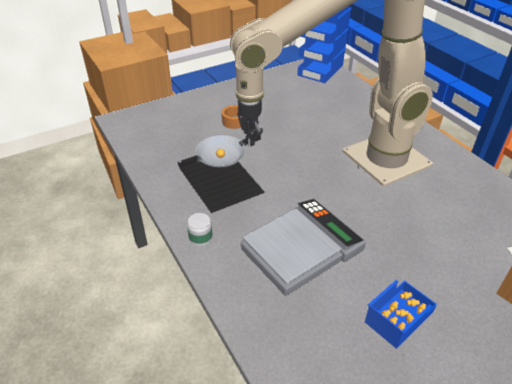

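View pics/d6.png

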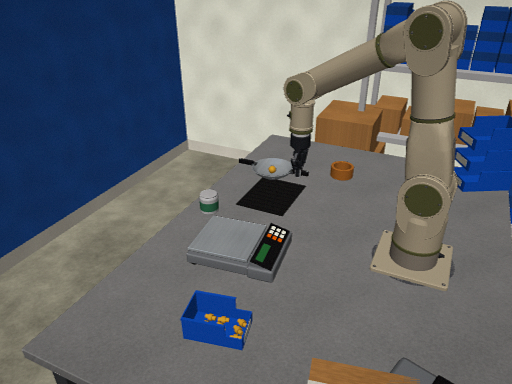

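The dish is over the mat with the ball at wrist (249,19), unchanged. Near mat corners show at wrist (119,172) and (394,173). I'll check centring, level and height.

```bash
python3 - <<'E'
from h import *
o=manip.get_obs()
w=cv2.imread('pics/w6.png')
print([onz("wrist",p,.004,o)[:2].round(4).tolist() for p in((119,172),(394.5,173))])
def ball(f):
    i=cv2.imread(f);m=cv2.inRange(cv2.cvtColor(i,cv2.COLOR_BGR2HSV),(12,120,90),(30,255,255));n,l,s,c=cv2.connectedComponentsWithStats(m);return [(s[k].tolist(),c[k].round(1).tolist()) for k in range(1,n) if s[k,4]>30]
for f in('w3','w5','w6'):
    print(f,ball(f'pics/{f}.png'))
for n,b in(('s6',(190,120,80,60)),('d6',(230,140,90,60))):
    x,y,ww,h=b;a=cv2.imread(f'pics/{n}.png')[y:y+h,x:x+ww];cv2.imwrite(f'pics/z{n}.png',cv2.resize(a,None,fx=8,fy=8,interpolation=2))
    print([q for q in ball(f'pics/{n}.png') if x<q[1][0]<x+ww and y<q[1][1]<y+h])
# mat lower corner
E
```

```text
[[0.4834, -0.0574], [0.4829, -0.318]]
w3 [([215, 0, 66, 48, 2587], [247.4, 20.9]), ([34, 121, 15, 28, 333], [41.0, 134.7]), ([20, 125, 14, 26, 269], [26.9, 137.8]), ([9, 128, 12, 26, 230], [14.7, 140.5])]
w5 [([216, 0, 65, 51, 2666], [247.9, 22.1]), ([76, 115, 14, 24, 261], [82.5, 126.6]), ([62, 118, 13, 23, 224], [68.3, 129.3]), ([50, 122, 12, 21, 198], [55.5, 131.9])]
w6 [([217, 0, 65, 50, 2691], [248.7, 22.2]), ([455, 224, 57, 87, 3586], [486.1, 267.3])]
[([217, 149, 8, 8, 52], [220.3, 152.7])]
[([269, 166, 7, 7, 41], [271.8, 169.0])]
```

```bash
python3 -c "
import cv2,numpy as np
a=cv2.imread('pics/zs6.png');b=cv2.imread('pics/zd6.png');print(a.shape,b.shape)
w3=cv2.imread('pics/w3.png');w6=cv2.imread('pics/w6.png')
cv2.imwrite('pics/cmp.png',cv2.addWeighted(w3,.5,w6,.5,0))"
```

```text
(480, 640, 3) (480, 720, 3)
```

View pics/zs6.png

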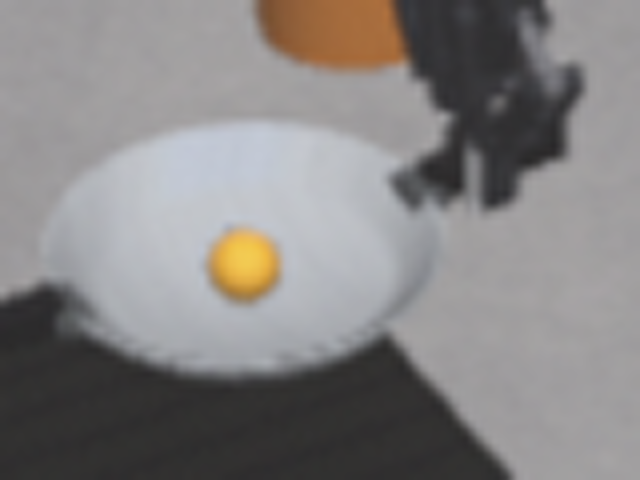

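View pics/zd6.png

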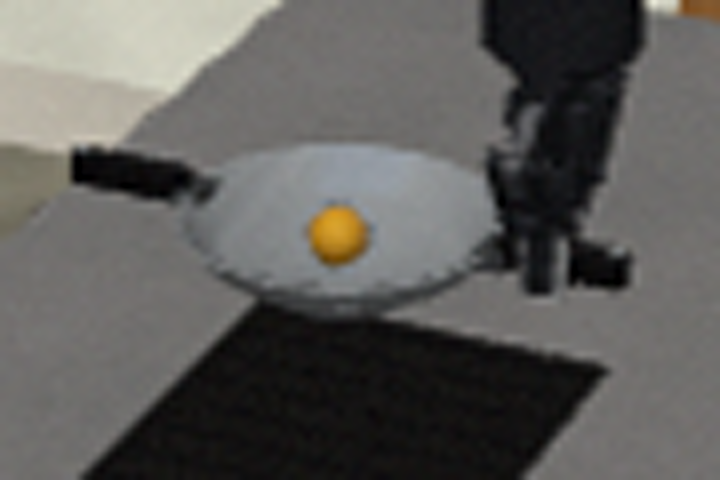

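View pics/cmp.png

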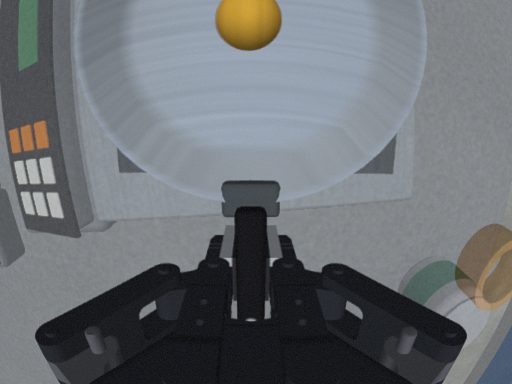

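```bash
python3 -m crank '[[-1,[0.001,0.004,0],[0,0,0]],[-1,[0.003,0.008,0],[0,0,0]],[-1,[0.003,0.008,0],[0,0,0]],[-1,[0.003,0.007,0],[0,0,0]],[-1,[0.001,0.004,0],[0,0,0]]]'
for i in 1 2 3 4; do python3 -m crank '[[-1,[0,0,0],[0,0,0]],[-1,[0,0,0],[0,0,0]],[-1,[0,0,0],[0,0,0]],[-1,[0,0,0],[0,0,0]],[-1,[0,0,0],[0,0,0]]]' | grep -E "clock|pos"; done
python3 - <<'E'
from h import *
def b(i):
    m=cv2.inRange(cv2.cvtColor(i,cv2.COLOR_BGR2HSV),(12,120,90),(30,255,255));m[100:]=0;M=cv2.moments(m,True);return round(M['m10']/M['m00'],2),round(M['m01']/M['m00'],2)
for k in range(6): w=manip.camera('wrist');print(b(w))
o=manip.get_obs();print(o['clock'],o['position'],o['ee_rot'],np.abs(o['joint_velocities']).max(),o['ft_force'],o['joint_pos'])
w=cv2.imread('pics/w3.png');print('ref',b(w)); cv2.imwrite('pics/w7.png',manip.camera('wrist'));cv2.imwrite('pics/s7.png',manip.camera('scene'))
E
```

```text
clock: 13.3
position: [0.4699, -0.1846, 0.138]
ee_rot: [1.0, -0.0, 0.0, 0.0]
ft_force: [0.4, 0.3, -3.3]
grip_width: 0.144
clock: 13.8
position: [0.4699, -0.1845, 0.138]
clock: 14.3
position: [0.4699, -0.1845, 0.138]
clock: 14.8
position: [0.4699, -0.1845, 0.138]
clock: 15.3
position: [0.4699, -0.1845, 0.138]
(248.68, 22.16)
(248.72, 22.2)
(248.68, 22.18)
(248.71, 22.18)
(248.7, 22.19)
(248.72, 22.17)
15.6 [ 0.46991872 -0.18451075  0.13803735] [ 9.99999999e-01 -1.56611607e-07  4.10306032e-05  5.95666722e-06] 0.0020593741364588296 [ 0.54312638  0.40453801 -3.57309885] [ 0.0942885   0.16708098  0.20662284  1.92452537 -0.0392741   1.05372606
 -1.25326374]
ref (247.42, 20.95)
```

View pics/s7.png

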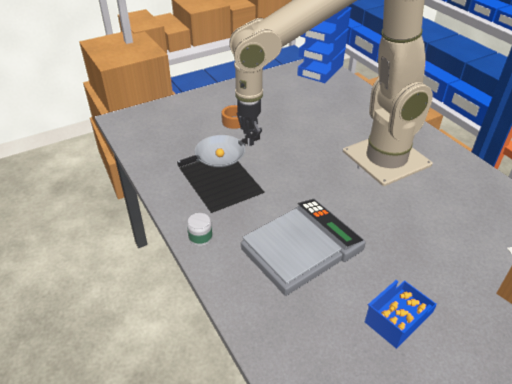

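The ball is still (under 0.05 px of motion), the dish is level and the bystanders have not moved. Handing in.

```bash
python3 -c "
from workcell import manip
print(manip.hand_in())"
```

```text
the job is handed in; nothing more can be done
None
```

I handed the job in at about 15.7 s. The dish is still held at 100 N, level and at rest over the middle of the mat. I gripped the near handle, lifted the dish slowly, and moved it over in one smooth 5 s move while turning it about its own centre.

Last checks:
- **Height:** the underside is about 0.100 m above the counter.
- **Position and heading:** the dish centre is at about (0.582, −0.1845). The free handle points along +x, away from me, to within about half a degree, which is how well the mat's direction is known.
- **Level:** the hand is vertical and I saw no droop; the ball's resting place suggests about 0.2° of tilt.
- **Ball:** it lies quiet within about 1 mm of where it rested on the scale. I took no pictures during the swing itself; in every picture before and after it was in the middle.
- **Bin, tape and tin:** all look unmoved in the last scene picture, judged by eye.

One disagreement: the mat's middle came out up to about 1 cm apart in y between cameras. The scene view gave about −0.177, the side view −0.181 and the wrist view −0.188. I aimed at −0.185, so expect a few millimetres of uncertainty there.

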